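Kit a turned blank and hold the tray over the downdraught grille

ROBOT

A 7-joint arm with a two-finger parallel gripper is mounted at the origin on the work surface. World frame = base frame: x ahead of the robot, y to its left, z up, the work surface at z = 0. Lengths are in m, angles in rad, forces in N, time in s.
With the tool pointing down it reaches from about 0.425 to 1.025 m from the base axis. Payload 9.4 kg.
Tool frame: the origin (TCP) lies between the finger pads; the fingertips stand 19 mm ahead of it and the grasp point (between the pads) is the TCP; z points along the fingers, y is the line along which they close (so a half turn about z gives the same grasp; the last joint's range is limited). The gripper opens to 93 mm and grips with 3 to 60 N. Pads are 15 mm wide; open, the fingers measure 128 mm over their backs; the gripper's body (75 mm by 188 mm) begins 65 mm behind the grasp point.
Start: joints at [1.149, 0.599, -0.003, 1.599, 0.002, 0.943, -0.08], TCP at [0.245, -0.682, 0.238] pointing down, gripper open.
Joint ranges: [-2.57, 2.57], [-0.35, 1.97], [-1.29, 1.29], [0.11, 2.56], [-1.05, 4.19], [0.11, 1.86], [-2.63, 2.63]. Speed limits (rad/s): [2.22, 2.22, 3.01, 3.01, 3.14, 3.14, 3.14].

INTERFACE

Orientations are given as a unit quaternion [w, x, y, z].
In Python, from plant import manip gives the robot as it stands.
- The arm moves only by the tool move_arm, never from a script. Its argument "rows" is a list of rows, each an object of numbers: "x", "y", "z": the shift along the tool's x, y, z in m; "wx", "wy", "wz": the turn, a rotation vector about the tool's x, y, z in degrees; "claw": the opening in per cent of the stroke, from 0 (shut) to 100 (fully open). A call has 1 to 12 rows; each row shifts and turns the commanded pose from where the row before left it, along the tool's axes as they then stand; what a row does not reach is not made up. A row lasts 1/12 s, in which the tool goes at most 41.7 mm and 7.16 degrees, less where a joint would pass 70% of its speed; a pose out of reach is approached as far as the arm can. A call is refused whole if a number of a shift passes 0.0417 or a number of a turn 7.16, either way. A call with a gripper value outside its range is refused whole. The fingers move at their own pace and stop on an object; the grip force is fixed at half the most. Time passes only in rows, so rows that do not move let the fingers close. It gives the time, the measured TCP pose, the force, the opening and the grip force at its end, in the units of the state.
- manip.observe(): the state, without advancing time (a new reading comes with each control period).
- manip.capture(name): name is "scene" or "top" or "wrist"; returns the picture (400x640x3 uint8, blue, green, red); there is no depth.
- manip.get_calibration(name): a dict with "camera_matrix" (3x3 intrinsics, pixels), "k1" (the pictures are not rectified: a ray, as slopes to the right and down, at radius r is drawn at 1 + k1 r^2 times it, then the intrinsics apply), "extrinsics" (4x4, takes a point from world to camera coordinates). Camera axes: x right, y up, looking along -z (the intrinsics and any distortion apply to the point x, -y, -z); pixel columns grow to the right and rows downward; lengths in m; the calibration is good to about 2 mm. A picture is of the moment at which its call begins: read the wrist's pose just before it. get_calibration takes no time and is no camera call; for the wrist camera it gives the pose at the moment of the call.
- manip.close_job(): hands the job in; it is judged then, once.
The state is a dict: "clock": time; "joint_positions": joint angles; "joint_vel": joint speeds; "joint_torque": joint torques, N m; "tool_pos": TCP position; "tcp_rot": TCP orientation; "wrist_force": force on the tool from outside, world axes, zero at the start; "wrist_torque": the same for the moment, N m; "finger_gap": opening from 0.0 (shut) to 1.0 (fully open); "gripper_force": force on a finger pad.
Only numpy, scipy, OpenCV 4.12 (cv2) and the standard library are available. Lean on these libraries where they do the work, as an engineer would, in place of code of your own. Each camera call takes 0.05 s, during which the arm holds its last target. There are 200 camera calls.

TASK

Pick out the round blank (not the square one), seat it flat in the empty round recess of the wooden tray on the bench, and let go of it. Then lift the tray by its upright handle and carry it, level enough that the loose ball never leaves its pocket, to the downdraught grille; finish while still holding the tray by its handle, level and still, with its middle over the middle of the grille and its underside about 10 cm above the grille's top: do not set it down or let go. Leave the square blank, the gouge and the wax tin where they are.

Things in the scene. Friction and masses are not known exactly. Their poses are not given: they have to be found in the camera images.
- tray_handle (a point): Grip point of the loose wooden tray (0.3 kg), a slab 220 x 100 x 16 mm, long along x, z up. Its handle is an upright block in its middle, 32 mm along x, 18 mm along y, top 80 mm above the tray's underside; this point is on its centre line 62 mm above the underside. Pinch along y: ball and blank stand towards +x and -x, up to 48 mm above the underside. Tray axes.
- tray_recess (a point): Centre of the floor of the empty round recess in the tray, 70 mm from the handle towards the tray's -x: 60 mm across, 8 mm deep, vertical walls; its floor is 8 mm above the tray's underside. Same axes as the tray.
- tray_pocket (a point): Centre of the floor of the ball's round pocket in the tray, 70 mm from the handle towards the tray's +x: 56 mm across, 8 mm deep, floor 8 mm above the tray's underside. Same axes as the tray.
- ball_center (a point): Centre of the loose wooden ball, 36 mm across (about 40 g), which lies in the tray's pocket and can roll about in it. Its axes turn as it rolls.
- blank_mid (a point): Round wooden blank (50 g) flat on the bench: a disc 56 mm across and 12 mm thick with an upright round spigot on top, 24 mm across, 28 mm tall; 40 mm high in all. Point on its axis 20 mm above the underside, z up. Grip it by the spigot (12 to 40 mm above the underside); fingertips going below 12 mm would strike the disc.
- blank_foot (a point): Centre of the round blank's underside, same axes as the blank; when seated it coincides with the recess floor's centre.
- square_mid (a point): The square wooden blank, not to be used: 56 x 56 x 12 mm with the same spigot on top. This point is on its axis, 20 mm above its underside.
- grille_top (a point): Centre of the top face of the downdraught grille: a low grey box fixed to the bench, 220 x 220 mm and 30 mm high, with metal slats on top. z up.
- gouge_mid (a point): A turning gouge with a wooden handle lying on the bench, 340 mm long along its x, 26 mm thick; this point is near its middle, 13 mm up.
- tin_mid (a point): A closed round metal wax tin, 72 mm across and 50 mm high, standing on the bench; this point is at its centre, 25 mm up.
There are look-alikes about, which are no part of the job. Leave any turquoise look-alike of the part that bears blank_mid alone.

How it is judged:
On the way, in this order (a step that is already met when the one before it is completed fails the run):
1. the round blank sits flat in the tray's recess, let go, with the tray still on the bench (horizontal distance between blank_foot and tray_recess below 0.006 m and z of blank_foot in the frame of tray_recess between -0.003 and 0.003 m and angle between the z axis of blank_foot and the z axis of tray_recess, either way round below 0.07 rad and contact force between the fingers and blank below 0.05 N and height (world z) of tray_recess below 0.014 m), for 0.2 s.
2. the tray has been lifted clear by its handle, blank and ball aboard (height (world z) of tray_handle above 0.102 m and contact force between the fingers and tray above 1 N and horizontal distance between blank_foot and tray_recess below 0.006 m and z of blank_foot in the frame of tray_recess between -0.003 and 0.003 m and angle between the z axis of blank_foot and the z axis of tray_recess, either way round below 0.07 rad and distance between ball_center and tray_pocket below 0.026 m and z of ball_center in the frame of tray_pocket below 0.022 m), for 0.2 s.
At the end, for the whole second after the job is handed in: The fingers hold the tray by its handle, at rest: tilt under 5 degrees, middle within 50 mm of the grille's centre, underside 60 to 150 mm above its top; the round blank lies flat in the recess (6 mm of centre, 3 mm of floor, 4 degrees), the ball in its pocket, neither touched by the robot (horizontal distance between blank_foot and tray_recess below 0.006 m and z of blank_foot in the frame of tray_recess between -0.003 and 0.003 m and angle between the z axis of blank_foot and the z axis of tray_recess, either way round below 0.07 rad and distance between ball_center and tray_pocket below 0.026 m and z of ball_center in the frame of tray_pocket below 0.022 m and angle between tray_handle's own z axis and vertical below 0.09 rad and horizontal distance between tray_handle and grille_top below 0.05 m and z of tray_handle in the frame of grille_top between 0.122 and 0.212 m and contact force between the fingers and tray above 1 N and contact force between tray and grille below 0.05 N and contact force between each of the arm, the fingers and blank below 0.05 N and contact force between each of the arm, the fingers and ball below 0.05 N and linear speed of tray below 0.03 m/s and angular speed of tray below 0.2 rad/s); the arm keeps its last pose, push and grip.
It fails at once if the ball leaves its pocket (distance between ball_center and tray_pocket above 0.034 m or z of ball_center in the frame of tray_pocket above 0.028 m).
It fails at once if the tray is tipped by more than 20 degrees (angle between tray_handle's own z axis and vertical above 0.35 rad).
It fails at once if the square blank is moved by more than 20 mm (distance of square_mid from where it was at the start of the episode above 0.02 m).
It fails at once if the gouge is moved by more than 20 mm (distance of gouge_mid from where it was at the start of the episode above 0.02 m).
It fails at once if the wax tin is moved by more than 20 mm (distance of tin_mid from where it was at the start of the episode above 0.02 m).
It also fails if it takes over 64 s, if anything falls off the work surface, if the arm or the gripper's body presses on something with over 40 N, if the wrist force passes 120 N, or if a joint passes its speed limit or range.

## Working session

There is one attempt and no reset: what is moved stays moved. The work goes in short steps, Python scripts to look and compute and a tool call to move; the robot and the scene stay as the last step left them, time stands still between calls to the robot, and variables do not carry over. Pictures are saved under pics/ and viewed, at most 13 in all, crops included, and the job is handed in when it is done.

Besides the shell and the picture viewer there is one more tool, called after "Call:" as name([rows], argument=value, ...), one row to a line, values as JSON. move_arm: Moves the arm, as the interface text tells. Its arguments: {"type":"object","properties":{"rows":{"type":"array"}},"required":["rows"]}

```bash
mkdir -p pics
cat > h.py <<'E'
import numpy as np, cv2
from scipy.spatial.transform import Rotation as R
from plant import manip
def snap(cam,fn):
    c=manip.get_calibration(cam); im=manip.capture(cam); cv2.imwrite('pics/'+fn+'.png',im); np.save('pics/'+fn+'.npy',c,allow_pickle=True); return im,c
def load(fn): return np.load('pics/'+fn+'.npy',allow_pickle=True).item()
def p2w(c,u,v,z):
    K=np.array(c['camera_matrix']);k=c['k1'];E=np.array(c['extrinsics'])
    d=np.linalg.inv(K)@[u,v,1];d=d[:2]
    s=d.copy()
    for _ in range(20): s=d/(1+k*(s@s))
    r=E[:3,:3].T@np.array([s[0],-s[1],-1]); o=-E[:3,:3].T@E[:3,3]
    return (o+r*(z-o[2])/r[2]).round(4)
def w2p(c,p):
    K=np.array(c['camera_matrix']);E=np.array(c['extrinsics'])
    q=E[:3,:3]@np.array(p)+E[:3,3]; s=np.array([q[0],-q[1]])/-q[2]; s=s*(1+c['k1']*(s@s))
    return (K@[s[0],s[1],1])[:2].round(1)
def st():
    o=manip.observe(); q=o['tcp_rot']; print(o['clock'],np.round(o['tool_pos'],4),np.round(R.from_quat([q[1],q[2],q[3],q[0]]).as_matrix(),3).tolist(),o['finger_gap'],o['gripper_force'],np.round(o['wrist_force'],1),np.round(o['joint_positions'],2)); return o
E
python3 - <<'E'
from h import *
snap('top','t0');snap('scene','s0');st()
c=load('t0');print(c)
E
```

```text
0.1 [ 0.2449 -0.6819  0.2369] [[0.941, 0.338, -0.001], [0.338, -0.941, 0.001], [-0.0, -0.001, -1.0]] 1.0011522324196107 0.0 [-0.3 -0.7  0.3] [ 1.15  0.6  -0.    1.6   0.    0.94 -0.08]
{'camera_matrix': array([[465.48204347,   0.        , 313.23690196],
       [  0.        , 465.48204347, 197.76091288],
       [  0.        ,   0.        ,   1.        ]]), 'k1': -0.04849839729626507, 'extrinsics': array([[ 0.02158286, -0.99968888,  0.0125026 , -0.02553378],
       [ 0.98295159,  0.02350215,  0.18235629, -0.6133162 ],
       [-0.1825934 ,  0.00835368,  0.98315302, -0.97035228],
       [ 0.        ,  0.        ,  0.        ,  1.        ]])}
```

View pics/t0.png

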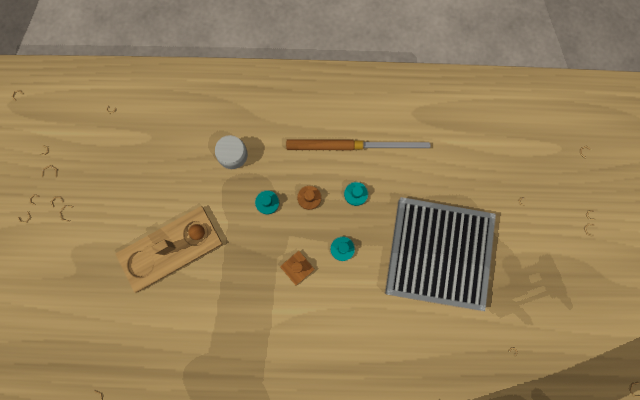

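View pics/s0.png

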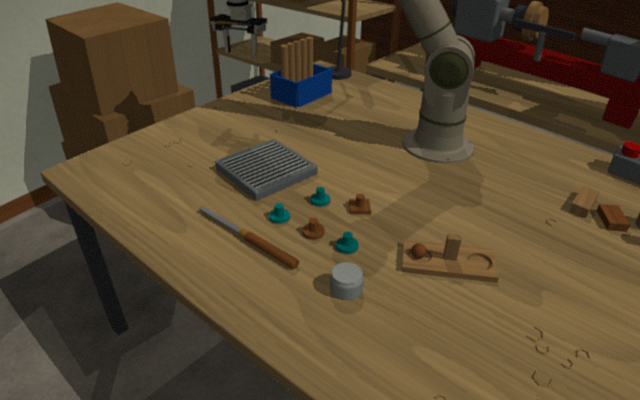

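The top view shows the round brown blank at about (309,197) and turquoise look-alikes at (267,202), (356,193) and (343,248). The square blank is at (297,267). The tray runs from the empty recess (141,264) past the handle (163,243) to the ball (196,232). The grille centre is at about (441,253).

Run:
```python
from h import *
c=load('t0')
for n,u,v,z in [('spigot top',309,190,.04),('disc',309,200,.01),('recess',141,263,.012),('ball',196,232,.026),('tealL',267,202,.01),('tealR',356,194,.01),('teal3',343,249,.01),('sq',297,268,.01),('tin',230,148,.05),('g1',404,199,.03),('g2',496,213,.03),('g3',484,308,.03),('g4',388,293,.03),('t1',207,206,.016),('t2',221,238,.016),('t3',137,290,.016),('t4',117,249,.016)]: print(n,p2w(c,u,v,z))
```

```text
spigot top [ 0.6343 -0.0018  0.04  ]
disc [ 0.6169 -0.0023  0.01  ]
recess [0.4634 0.3726 0.012 ]
ball [0.5351 0.2493 0.026 ]
tealL [0.6099 0.0942 0.01  ]
tealR [ 0.6336 -0.1108  0.01  ]
teal3 [ 0.506  -0.0819  0.01  ]
sq [0.4611 0.021  0.01  ]
tin [0.7251 0.1793 0.05  ]
g1 [ 0.6207 -0.2181  0.03  ]
g2 [ 0.5933 -0.429   0.03  ]
g3 [ 0.3812 -0.3925  0.03  ]
g4 [ 0.4102 -0.1803  0.03  ]
t1 [0.5963 0.2305 0.016 ]
t2 [0.5239 0.1943 0.016 ]
t3 [0.4035 0.3752 0.016 ]
t4 [0.4931 0.4285 0.016 ]
```

Call:
move_arm([
  {"x": 0.036, "y": -0.0043, "wz": -2.92},
  {"x": 0.036, "y": -0.0043, "wz": -2.92},
  {"x": 0.036, "y": -0.0043, "wz": -2.92},
  {"x": 0.036, "y": -0.0043, "wz": -2.92},
  {"x": 0.036, "y": -0.0043, "wz": -2.92},
  {"x": 0.036, "y": -0.0043, "wz": -2.92},
  {"x": 0.036, "y": -0.0043, "wz": -2.92},
  {"x": 0.036, "y": -0.0043, "wz": -2.92},
  {"x": 0.036, "y": -0.0043, "wz": -2.92},
  {"x": 0.035, "y": -0.0043, "wz": -2.92},
  {"x": 0.035, "y": -0.0043, "wz": -2.92},
  {"x": 0.035, "y": -0.0043, "wz": -2.92},
])

```text
validation failed for argument at $.ro...
```

Call:
move_arm([
  {"x": 0.034, "y": -0.0043, "wz": -2.92},
  {"x": 0.034, "y": -0.0043, "wz": -2.92},
  {"x": 0.034, "y": -0.0043, "wz": -2.92},
  {"x": 0.034, "y": -0.0043, "wz": -2.92},
  {"x": 0.033, "y": -0.0043, "wz": -2.92},
  {"x": 0.033, "y": -0.0043, "wz": -2.92},
  {"x": 0.033, "y": -0.0043, "wz": -2.92},
  {"x": 0.033, "y": -0.0043, "wz": -2.92},
  {"x": 0.032, "y": -0.0043, "wz": -2.92},
  {"x": 0.032, "y": -0.0043, "wz": -2.92},
  {"x": 0.02, "wz": -2.92},
  {"x": 0.01, "wz": -2.92},
])

```text
validation failed for argument at $.ro...
```

Call:
move_arm([
  {"claw": 60},
  {},
  {},
  {},
])

```text
validation failed for argument at $.ro...
```

Run:
```python
from h import *
st();snap('wrist','w1')
```

```text
0.1 [ 0.2449 -0.6819  0.2369] [[0.941, 0.338, -0.001], [0.338, -0.941, 0.001], [-0.0, -0.001, -1.0]] 1.0011522324196107 0.0 [-0.3 -0.7  0.3] [ 1.15  0.6  -0.    1.6   0.    0.94 -0.08]
```

View pics/w1.png

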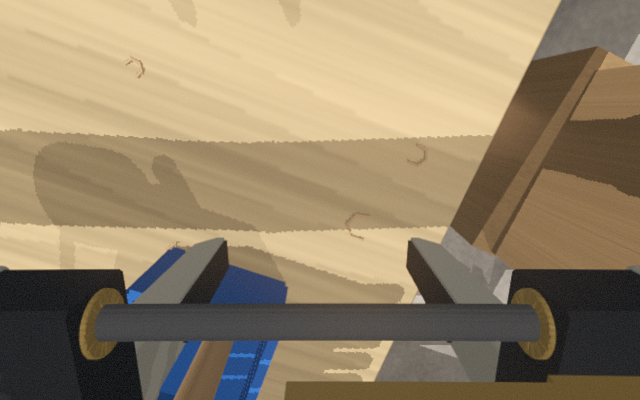

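The arm has not moved, and the wrist view shows only bench and box. The rows probably need all seven fields.

Call:
move_arm([
  {"x": 0.036, "y": -0.0043, "z": 0, "wx": 0, "wy": 0, "wz": -2.92, "claw": 100},
  {"x": 0.036, "y": -0.0043, "z": 0, "wx": 0, "wy": 0, "wz": -2.92, "claw": 100},
  {"x": 0.036, "y": -0.0043, "z": 0, "wx": 0, "wy": 0, "wz": -2.92, "claw": 100},
  {"x": 0.036, "y": -0.0043, "z": 0, "wx": 0, "wy": 0, "wz": -2.92, "claw": 100},
  {"x": 0.036, "y": -0.0043, "z": 0, "wx": 0, "wy": 0, "wz": -2.92, "claw": 100},
  {"x": 0.036, "y": -0.0043, "z": 0, "wx": 0, "wy": 0, "wz": -2.92, "claw": 100},
  {"x": 0.036, "y": -0.0043, "z": 0, "wx": 0, "wy": 0, "wz": -2.92, "claw": 100},
  {"x": 0.036, "y": -0.0043, "z": 0, "wx": 0, "wy": 0, "wz": -2.92, "claw": 100},
  {"x": 0.036, "y": -0.0043, "z": 0, "wx": 0, "wy": 0, "wz": -2.92, "claw": 100},
  {"x": 0.036, "y": -0.0043, "z": 0, "wx": 0, "wy": 0, "wz": -2.92, "claw": 100},
  {"x": 0.036, "y": -0.0043, "z": 0, "wx": 0, "wy": 0, "wz": -2.92, "claw": 100},
  {"x": 0.036, "y": -0.0043, "z": 0, "wx": 0, "wy": 0, "wz": -2.92, "claw": 100},
])

```text
clock: 1.15
tool_pos: [0.5612, -0.3907, 0.2373]
tcp_rot: [-0.0, 0.887, 0.461, -0.0]
wrist_force: [0.6, 0.3, -0.0]
finger_gap: 1.0
gripper_force: 0.0
```

Call:
move_arm([
  {"x": 0.036, "y": -0.004, "z": 0, "wx": 0, "wy": 0, "wz": -2.92, "claw": 60},
  {"x": 0.036, "y": -0.004, "z": 0, "wx": 0, "wy": 0, "wz": -2.92, "claw": 60},
  {"x": 0.036, "y": -0.004, "z": 0, "wx": 0, "wy": 0, "wz": -2.92, "claw": 60},
  {"x": 0.036, "y": -0.004, "z": 0, "wx": 0, "wy": 0, "wz": -2.92, "claw": 60},
  {"x": 0.036, "y": -0.004, "z": 0, "wx": 0, "wy": 0, "wz": -2.92, "claw": 60},
  {"x": 0.036, "y": -0.004, "z": 0, "wx": 0, "wy": 0, "wz": -2.92, "claw": 60},
  {"x": 0.036, "y": -0.004, "z": 0, "wx": 0, "wy": 0, "wz": -2.92, "claw": 60},
  {"x": 0.036, "y": -0.004, "z": 0, "wx": 0, "wy": 0, "wz": -2.92, "claw": 60},
  {"x": 0.036, "y": -0.004, "z": 0, "wx": 0, "wy": 0, "wz": -2.92, "claw": 60},
  {"x": 0.034, "y": -0.004, "z": 0, "wx": 0, "wy": 0, "wz": -2.92, "claw": 60},
  {"x": 0.02, "y": -0.004, "z": 0, "wx": 0, "wy": 0, "wz": -2.92, "claw": 60},
  {"x": 0, "y": 0, "z": 0, "wx": 0, "wy": 0, "wz": -2.92, "claw": 60},
])

```text
clock: 2.15
tool_pos: [0.6547, -0.0225, 0.2377]
tcp_rot: [-0.001, 0.704, 0.71, 0.001]
wrist_force: [-0.2, 0.4, 0.4]
finger_gap: 0.599
gripper_force: 0.0
```

Run:
```python
from h import *
st();snap('wrist','w2');st()
c=load('w2')
print(w2p(c,[.622,-.002,.04]),w2p(c,[.622,-.002,.012]))
```

```text
2.15 [ 0.6547 -0.0225  0.2377] [[-0.008, 1.0, -0.0], [1.0, 0.008, 0.003], [0.003, -0.0, -1.0]] 0.5989556455434648 0.0 [-0.2  0.4  0.4] [ 0.19  0.54 -0.36  1.75  0.23  0.89 -0.26]
2.2 [ 0.6547 -0.026   0.2375] [[-0.008, 1.0, -0.001], [1.0, 0.008, 0.001], [0.001, -0.001, -1.0]] 0.5996418762148856 0.0 [-0.4 -0.9 -0.1] [ 0.19  0.54 -0.36  1.75  0.23  0.89 -0.26]
[286.  161.4] [288.3 157.5]
```

View pics/w2.png

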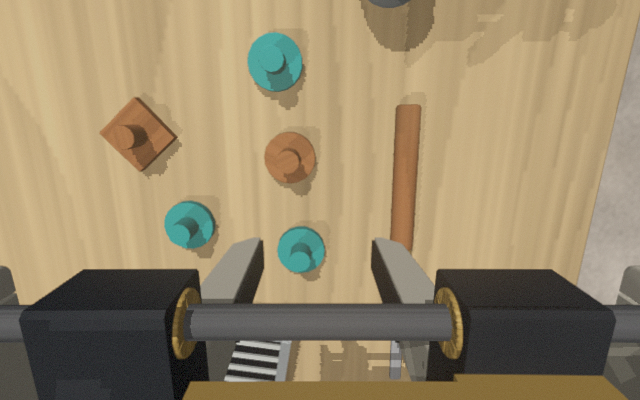

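The wrist view shows the round brown blank upright, disc centre about (290,157) and spigot top about (288,160). The turquoise ones are at (275,61) and (301,250).

Run:
```python
from h import *
c=load('w2');im=cv2.imread('pics/w2.png').astype(int)
b,g,r=im[...,0],im[...,1],im[...,2]
roi=np.zeros(b.shape,bool);roi[125:190,255:325]=1
m=((r-b)>1.0*b+30)&roi&(r<175)
m=cv2.morphologyEx(m.astype(np.uint8),cv2.MORPH_OPEN,np.ones((3,3)))
k=max(cv2.findContours(m,0,1)[0],key=cv2.contourArea);print(cv2.fitEllipse(k),cv2.minEnclosingCircle(k))
for u,v,z in [(290,157,.012),(288,160,.04)]:print(p2w(c,u,v,z))
e=cv2.fitEllipse(k)[0];print(p2w(c,*e,.014))
st()
```

```text
Traceback (most recent call last):
ValueError: max() iterable argument is empty
```

Run:
```python
from h import *
c=load('w2');im=cv2.imread('pics/w2.png')
for u,v,z in [(290,157,.012),(288,160,.04)]:print(p2w(c,u,v,z))
lab=cv2.cvtColor(im,cv2.COLOR_BGR2HSV);print(lab[150,275],lab[160,288],lab[140,240],lab[180,310])
print(im[150,262:322:2,0].tolist(),im[150,262:322:2,2].tolist())
```

```text
[ 0.6238 -0.0014  0.012 ]
[ 6.24e-01 -6.00e-04  4.00e-02]
[ 14 133 180] [ 14 138 174] [ 19  83 200] [ 19 102 138]
[140, 132, 84, 81, 82, 84, 82, 84, 83, 80, 66, 63, 64, 62, 57, 55, 53, 59, 70, 71, 75, 72, 73, 73, 70, 78, 92, 116, 117, 128] [208, 200, 177, 177, 177, 177, 177, 175, 177, 173, 147, 133, 145, 136, 124, 120, 113, 136, 158, 159, 160, 159, 159, 159, 157, 164, 150, 179, 177, 195]
```

Call:
move_arm([
  {"x": 0.013, "y": -0.016, "z": 0, "wx": 0, "wy": 0, "wz": 0, "claw": 60},
  {"x": 0.012, "y": -0.015, "z": 0, "wx": 0, "wy": 0, "wz": 0, "claw": 60},
  {"x": 0, "y": 0, "z": 0.02, "wx": 0, "wy": 0, "wz": 0, "claw": 60},
  {"x": 0, "y": 0, "z": 0.025, "wx": 0, "wy": 0, "wz": 0, "claw": 60},
  {"x": 0, "y": 0, "z": 0.025, "wx": 0, "wy": 0, "wz": 0, "claw": 60},
  {"x": 0, "y": 0, "z": 0.025, "wx": 0, "wy": 0, "wz": 0, "claw": 60},
  {"x": 0, "y": 0, "z": 0.025, "wx": 0, "wy": 0, "wz": 0, "claw": 60},
  {"x": 0, "y": 0, "z": 0.02, "wx": 0, "wy": 0, "wz": 0, "claw": 60},
  {"x": 0, "y": 0, "z": 0, "wx": 0, "wy": 0, "wz": 0, "claw": 60},
  {"x": 0, "y": 0, "z": 0, "wx": 0, "wy": 0, "wz": 0, "claw": 60},
])

```text
clock: 3.03
tool_pos: [0.6236, -0.0051, 0.0969]
tcp_rot: [-0.001, 0.709, 0.706, -0.001]
wrist_force: [-0.2, -0.0, -0.2]
finger_gap: 0.599
gripper_force: 0.0
```

Run:
```python
from h import *
snap('wrist','w3');st()
c=load('w3')
print(w2p(c,[.624,-.001,.04]),w2p(c,[.624,-.001,.012]))
```

```text
3.0833 [ 0.6244 -0.0048  0.098 ] [[0.004, 1.0, -0.0], [1.0, -0.004, -0.0], [-0.0, -0.0, -1.0]] 0.6013519674158679 0.0 [-0.1 -0.3  0.6] [ 0.11  0.67 -0.29  1.93  0.33  0.59 -0.4 ]
[319.9 221.9] [319.7 209. ]
```

View pics/w3.png

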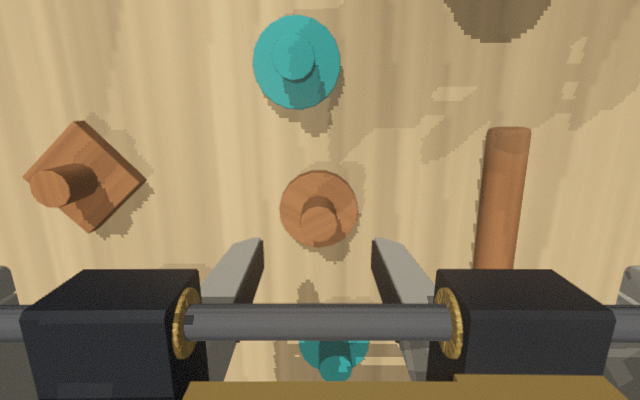

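The spigot top is at (319,222), where the estimate (0.624, -0.001) predicts it. I'll descend and grip.

Call:
move_arm([
  {"x": 0.002, "y": 0, "z": 0.02, "wx": 0, "wy": 0, "wz": 0, "claw": 60},
  {"x": 0.002, "y": 0, "z": 0.022, "wx": 0, "wy": 0, "wz": 0, "claw": 60},
  {"x": 0, "y": 0, "z": 0.014, "wx": 0, "wy": 0, "wz": 0, "claw": 60},
  {"x": 0, "y": 0, "z": 0.006, "wx": 0, "wy": 0, "wz": 0, "claw": 60},
  {"x": 0, "y": 0, "z": 0, "wx": 0, "wy": 0, "wz": 0, "claw": 60},
  {"x": 0, "y": 0, "z": 0, "wx": 0, "wy": 0, "wz": 0, "claw": 10},
  {"x": 0, "y": 0, "z": 0, "wx": 0, "wy": 0, "wz": 0, "claw": 10},
  {"x": 0, "y": 0, "z": 0, "wx": 0, "wy": 0, "wz": 0, "claw": 10},
  {"x": 0, "y": 0, "z": 0, "wx": 0, "wy": 0, "wz": 0, "claw": 10},
  {"x": 0, "y": 0, "z": 0, "wx": 0, "wy": 0, "wz": 0, "claw": 10},
  {"x": 0, "y": 0, "z": 0, "wx": 0, "wy": 0, "wz": 0, "claw": 10},
  {"x": 0, "y": 0, "z": 0, "wx": 0, "wy": 0, "wz": 0, "claw": 10},
])

```text
clock: 4.08
tool_pos: [0.6244, 0.0001, 0.0361]
tcp_rot: [0.0, 0.708, 0.706, 0.0]
wrist_force: [-0.8, -0.5, 5.4]
finger_gap: 0.246
gripper_force: 30.0
```

Run:
```python
from h import *
for _ in range(1): st()
```

```text
4.0833 [6.244e-01 1.000e-04 3.610e-02] [[0.003, 1.0, 0.001], [1.0, -0.003, -0.0], [-0.0, 0.001, -1.0]] 0.24634151387174721 30.00110149383545 [-0.8 -0.5  5.4] [ 0.07  0.75 -0.24  1.96  0.37  0.47 -0.44]
```

Call:
move_arm([
  {"x": 0, "y": 0, "z": -0.01, "wx": 0, "wy": 0, "wz": 0, "claw": 10},
  {"x": 0, "y": 0, "z": -0.025, "wx": 0, "wy": 0, "wz": 0, "claw": 10},
  {"x": 0, "y": 0, "z": -0.04, "wx": 0, "wy": 0, "wz": 0, "claw": 10},
  {"x": 0, "y": 0, "z": -0.04, "wx": 0, "wy": 0, "wz": 0, "claw": 10},
  {"x": 0.015, "y": -0.0013, "z": -0.03, "wx": 0, "wy": 0, "wz": -3, "claw": 10},
  {"x": 0.031, "y": -0.0013, "z": -0.01, "wx": 0, "wy": 0, "wz": -3.75, "claw": 10},
  {"x": 0.035, "y": -0.0013, "z": 0, "wx": 0, "wy": 0, "wz": -3.75, "claw": 10},
  {"x": 0.035, "y": -0.0013, "z": 0, "wx": 0, "wy": 0, "wz": -4, "claw": 10},
  {"x": 0.035, "y": -0.0013, "z": 0, "wx": 0, "wy": 0, "wz": -4, "claw": 10},
  {"x": 0.035, "y": -0.0013, "z": 0, "wx": 0, "wy": 0, "wz": -4, "claw": 10},
  {"x": 0.03, "y": -0.0013, "z": 0, "wx": 0, "wy": 0, "wz": -4, "claw": 10},
  {"x": 0.015, "y": 0, "z": 0, "wx": 0, "wy": 0, "wz": -3.5, "claw": 10},
])

```text
clock: 5.08
tool_pos: [0.5636, 0.2263, 0.1914]
tcp_rot: [-0.001, 0.498, 0.867, 0.001]
wrist_force: [-0.3, -1.0, 0.3]
finger_gap: 0.249
gripper_force: 30.0
```

Call:
move_arm([
  {"x": 0, "y": 0, "z": 0, "wx": 0, "wy": 0, "wz": 0, "claw": 10},
  {"x": 0, "y": 0, "z": 0, "wx": 0, "wy": 0, "wz": 0, "claw": 10},
])

```text
clock: 5.25
tool_pos: [0.5657, 0.2218, 0.1908]
tcp_rot: [0.0, 0.501, 0.865, -0.0]
wrist_force: [0.3, -0.4, -1.8]
finger_gap: 0.252
gripper_force: 30.0
```

Run:
```python
from h import *
snap('wrist','w4');st()
```

```text
5.3 [0.5663 0.2205 0.1906] [[-0.496, 0.869, 0.0], [0.869, 0.496, -0.001], [-0.001, -0.001, -1.0]] 0.2508473448975102 29.99956637620926 [-0.3 -0.  -0.3] [-0.14  0.55 -0.49  1.9   0.36  0.78 -0.3 ]
```

View pics/w4.png

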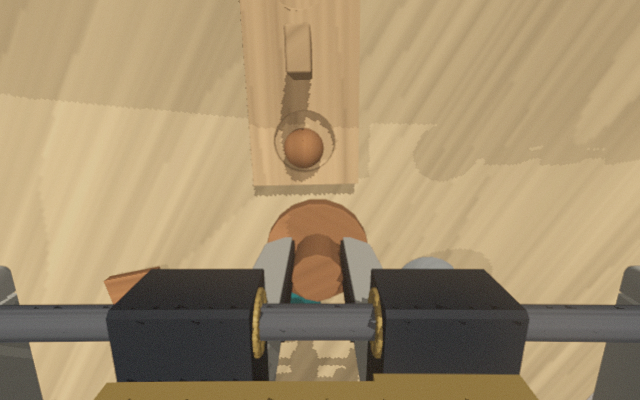

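The tray lies ahead: pocket rim centre about (304,140), ball (303,147), handle top about (298,38), recess just out of view at the top. The tray's near edge runs (253,186)-(355,183). I'll move on along the tray for a view of the recess.

Call:
move_arm([
  {"x": 0.02, "y": -0.004, "z": 0, "wx": 0, "wy": 0, "wz": 0, "claw": 10},
  {"x": 0.03, "y": -0.005, "z": 0, "wx": 0, "wy": 0, "wz": 0, "claw": 10},
  {"x": 0.02, "y": 0, "z": 0, "wx": 0, "wy": 0, "wz": 0, "claw": 10},
  {"x": 0, "y": 0, "z": 0, "wx": 0, "wy": 0, "wz": 0, "claw": 10},
  {"x": 0, "y": 0, "z": 0, "wx": 0, "wy": 0, "wz": 0, "claw": 10},
  {"x": 0, "y": 0, "z": 0, "wx": 0, "wy": 0, "wz": 0, "claw": 10},
])

```text
clock: 5.8
tool_pos: [0.5244, 0.2761, 0.1905]
tcp_rot: [0.0, 0.503, 0.865, -0.001]
wrist_force: [0.2, -0.7, -0.4]
finger_gap: 0.253
gripper_force: 30.0
```

Run:
```python
from h import *
im,c=snap('wrist','w5');st()
cv2.imwrite('pics/w5c.png',cv2.resize(im[0:280,200:480],None,fx=2,fy=2,interpolation=2))
c=load('w4')
for u,v,z in [(304,140,.016),(298,38,.08),(253,186,.016),(355,183,.016)]:print(p2w(c,u,v,z))
```

```text
5.85 [0.5245 0.276  0.1904] [[-0.495, 0.869, 0.0], [0.869, 0.495, -0.001], [-0.001, -0.0, -1.0]] 0.2509215247899251 29.99975323677063 [ 0.4 -0.8 -0.7] [-0.25  0.54 -0.49  1.93  0.36  0.76 -0.42]
[0.5319 0.2534 0.016 ]
[0.494  0.3176 0.08  ]
[0.511  0.1913 0.016 ]
[0.5938 0.2424 0.016 ]
```

View pics/w5c.png

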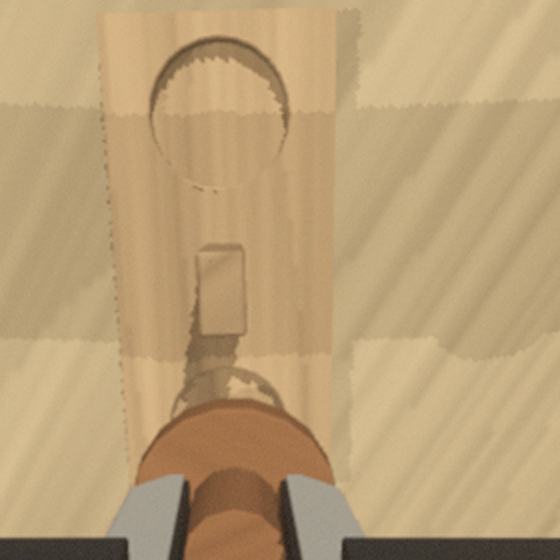

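The crop shows the recess rim spanning x 150–289 and y 37–190 (image pixels 275–344 by 18–95). The handle top is at about (221,293) in the crop, and the tray sides are at x 98–130 and 331–336.

Run:
```python
from h import *
from scipy.optimize import least_squares
c=load('w5');f=lambda u,v,z:p2w(c,200+u/2,v/2,z)
P=np.array([f(u,v,.016)[:2] for u,v in [(150,113),(289,113),(219,37),(215,190),(173,58),(268,58)]])
s=least_squares(lambda q:np.hypot(*(P-q[:2]).T)-q[2],[.46,.37,.03]);print(s.x,s.fun*1e3)
hd=f(221,293,.08);print('handle',hd,'corners',[f(*a,.016) for a in [(98,12),(336,10),(128,440),(331,440)]])
print('far edge hdl base',f(220,243,.016))
d=s.x[:2]-hd[:2];print(np.linalg.norm(d),np.degrees(np.arctan2(*d[::-1])))
A=f(98,12,.016)-f(128,440,.016);B=f(336,10,.016)-f(331,440,.016);print([np.degrees(np.arctan2(a[1],a[0])) for a in (A,B)])
o=manip.observe();q=o['tcp_rot'];M=R.from_quat([*q[1:],q[0]]).as_matrix()
print(M.T@(np.r_[s.x[:2],.044+.0]-o['tool_pos']))
# blank pose in hand: disc rim bottom / spigot
print([w2p(c,np.array(o['tool_pos'])+[0,0,.004]),w2p(c,np.array(o['tool_pos'])+[0,0,-.024]+M[:,0]*.028)])
```

```text
[0.46129806 0.37134861 0.03023793] [-0.11566953 -0.43366045  0.3186894   0.26759282 -0.27410995  0.23715771]
handle [0.4965 0.3124 0.08  ] corners [array([0.3979, 0.3809, 0.016 ]), array([0.4833, 0.4305, 0.016 ]), array([0.4945, 0.2206, 0.016 ]), array([0.5809, 0.27  , 0.016 ])]
far edge hdl base [0.4875 0.3249 0.016 ]
0.06865941318605179 120.84409139250491
[np.float64(121.07401126355212), np.float64(121.30377131795554)]
[ 0.11426932 -0.00770221  0.14629505]
[array([319.8, 275.4]), array([319.7, 199.9])]
```

Call:
move_arm([
  {"x": 0.02, "y": -0.003, "z": 0, "wx": 0, "wy": 0, "wz": -0.5, "claw": 10},
  {"x": 0.035, "y": -0.0035, "z": 0, "wx": 0, "wy": 0, "wz": -1, "claw": 10},
  {"x": 0.035, "y": 0, "z": 0, "wx": 0, "wy": 0, "wz": 0, "claw": 10},
  {"x": 0.024, "y": 0, "z": 0, "wx": 0, "wy": 0, "wz": 0, "claw": 10},
  {"x": 0, "y": 0, "z": 0, "wx": 0, "wy": 0, "wz": 0, "claw": 10},
  {"x": 0, "y": 0, "z": 0.025, "wx": 0, "wy": 0, "wz": 0, "claw": 10},
  {"x": 0, "y": 0, "z": 0.035, "wx": 0, "wy": 0, "wz": 0, "claw": 10},
  {"x": 0, "y": 0, "z": 0.035, "wx": 0, "wy": 0, "wz": 0, "claw": 10},
  {"x": 0, "y": 0, "z": 0.025, "wx": 0, "wy": 0, "wz": 0, "claw": 10},
  {"x": 0, "y": 0, "z": 0.01, "wx": 0, "wy": 0, "wz": 0, "claw": 10},
  {"x": 0, "y": 0, "z": 0, "wx": 0, "wy": 0, "wz": 0, "claw": 10},
  {"x": 0, "y": 0, "z": 0, "wx": 0, "wy": 0, "wz": 0, "claw": 10},
])

```text
clock: 6.85
tool_pos: [0.4601, 0.3724, 0.0609]
tcp_rot: [0.0, 0.49, 0.872, -0.0]
wrist_force: [0.2, -0.1, -0.4]
finger_gap: 0.251
gripper_force: 30.0
```

Run:
```python
from h import *
im,c=snap('wrist','w6');o=st()
q=o['tcp_rot'];M=R.from_quat([*q[1:],q[0]]).as_matrix()
print(M.T@(np.array([.4613,.3713,.044])-o['tool_pos']))
cv2.imwrite('pics/w6c.png',cv2.resize(im[120:330,180:460],None,fx=2,fy=2,interpolation=2))
```

```text
6.9 [0.4603 0.3729 0.0617] [[-0.519, 0.855, 0.001], [0.855, 0.519, 0.001], [0.0, 0.001, -1.0]] 0.25314021947253046 29.99984085559845 [-0.9 -0.3 -0.7] [-0.53  0.71 -0.37  2.02  0.51  0.5  -0.72]
[-1.91228764e-03  2.58860999e-05  1.77096601e-02]
```

View pics/w6c.png

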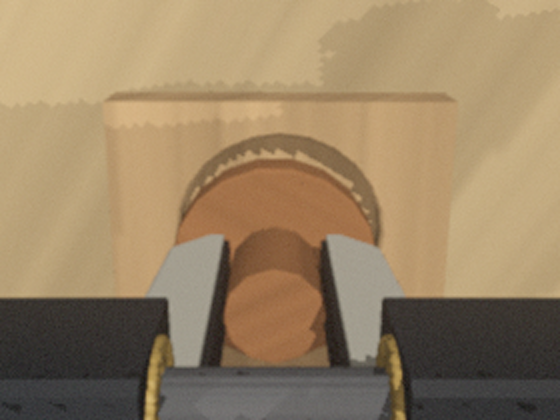

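Here the disc spans crop x 176–378 (front at y 160), and the recess rim runs about x 181–381 (far edge y 134). The blank is about 1 mm too far left, so I'll check the fore-aft error.

Run:
```python
from h import *
c=load('w6');f=lambda u,v,z:p2w(c,180+u/2,120+v/2,z)[:2]
t=np.array([.4603,.3729]);X=np.array([-.519,.855]);Y=np.array([.855,.519])
for n,p in [('disc front',f(277,160,.038)),('discL',f(176,225,.038)),('discR',f(378,225,.038)),('rim front',f(280,134,.016)),('rimL',f(181,215,.016)),('rimR',f(381,215,.016))]: print(n,((p-t)@X*1e3).round(1),((p-t)@Y*1e3).round(1))
```

```text
disc front 27.9 -1.1
discL 10.3 -27.4
discR 10.4 25.4
rim front 29.6 -0.2
rimL 5.2 -29.2
rimR 5.3 29.7
```

Call:
move_arm([
  {"x": -0.0012, "y": 0.0012, "z": 0, "wx": 0, "wy": 0, "wz": 0, "claw": 10},
  {"x": 0, "y": 0, "z": 0.005, "wx": 0, "wy": 0, "wz": 0, "claw": 10},
  {"x": 0, "y": 0, "z": 0.004, "wx": 0, "wy": 0, "wz": 0, "claw": 10},
  {"x": 0, "y": 0, "z": 0.003, "wx": 0, "wy": 0, "wz": 0, "claw": 10},
  {"x": 0, "y": 0, "z": 0.003, "wx": 0, "wy": 0, "wz": 0, "claw": 10},
  {"x": 0, "y": 0, "z": 0.001, "wx": 0, "wy": 0, "wz": 0, "claw": 10},
  {"x": 0, "y": 0, "z": 0, "wx": 0, "wy": 0, "wz": 0, "claw": 10},
  {"x": 0, "y": 0, "z": 0, "wx": 0, "wy": 0, "wz": 0, "claw": 10},
])

```text
clock: 7.57
tool_pos: [0.4608, 0.3725, 0.0445]
tcp_rot: [-0.0, 0.49, 0.872, -0.0]
wrist_force: [-0.4, -0.6, -1.0]
finger_gap: 0.251
gripper_force: 30.0
```

Call:
move_arm([
  {"x": 0, "y": 0, "z": 0, "wx": 0, "wy": 0, "wz": 0, "claw": 45},
  {"x": 0, "y": 0, "z": 0, "wx": 0, "wy": 0, "wz": 0, "claw": 45},
  {"x": 0, "y": 0, "z": 0, "wx": 0, "wy": 0, "wz": 0, "claw": 45},
  {"x": 0, "y": 0, "z": 0, "wx": 0, "wy": 0, "wz": 0, "claw": 45},
  {"x": 0, "y": 0, "z": -0.01, "wx": 0, "wy": 0, "wz": 0, "claw": 45},
  {"x": 0, "y": 0, "z": -0.02, "wx": 0, "wy": 0, "wz": 0, "claw": 45},
  {"x": 0, "y": 0, "z": -0.03, "wx": 0, "wy": 0, "wz": 0, "claw": 45},
  {"x": 0, "y": 0, "z": -0.03, "wx": 0, "wy": 0, "wz": 0, "claw": 45},
  {"x": 0, "y": 0, "z": -0.03, "wx": 0, "wy": 0, "wz": 0, "claw": 45},
  {"x": -0.03, "y": 0, "z": -0.02, "wx": 0, "wy": 0, "wz": 0, "claw": 45},
  {"x": -0.04, "y": 0, "z": 0, "wx": 0, "wy": 0, "wz": 0, "claw": 45},
  {"x": -0.03, "y": 0, "z": 0, "wx": 0, "wy": 0, "wz": 0, "claw": 45},
])

```text
clock: 8.57
tool_pos: [0.5145, 0.2855, 0.1871]
tcp_rot: [0.001, 0.49, 0.872, 0.001]
wrist_force: [0.4, -0.7, -0.3]
finger_gap: 0.448
gripper_force: 0.0
```

Call:
move_arm([
  {"x": -0.015, "y": 0, "z": 0, "wx": 0, "wy": 0, "wz": 0, "claw": 45},
  {"x": 0, "y": 0, "z": 0, "wx": 0, "wy": 0, "wz": 0, "claw": 45},
  {"x": 0, "y": 0, "z": 0, "wx": 0, "wy": 0, "wz": 0, "claw": 45},
  {"x": 0, "y": 0, "z": 0, "wx": 0, "wy": 0, "wz": 0, "claw": 45},
])

```text
clock: 8.9
tool_pos: [0.5201, 0.2753, 0.1851]
tcp_rot: [-0.0, 0.489, 0.872, 0.0]
wrist_force: [-0.1, 1.1, 0.4]
finger_gap: 0.452
gripper_force: 0.0
```

Run:
```python
from h import *
im,c=snap('wrist','w7');st()
cv2.imwrite('pics/w7c.png',cv2.resize(im[0:290,180:460],None,fx=2,fy=2,interpolation=2))
```

```text
8.95 [0.5199 0.2757 0.185 ] [[-0.522, 0.853, -0.0], [0.853, 0.522, 0.001], [0.001, 0.0, -1.0]] 0.4482093992678068 0.0 [ 1.2 -0.  -0.1] [-0.24  0.54 -0.5   1.95  0.38  0.74 -0.41]
```

View pics/w7c.png

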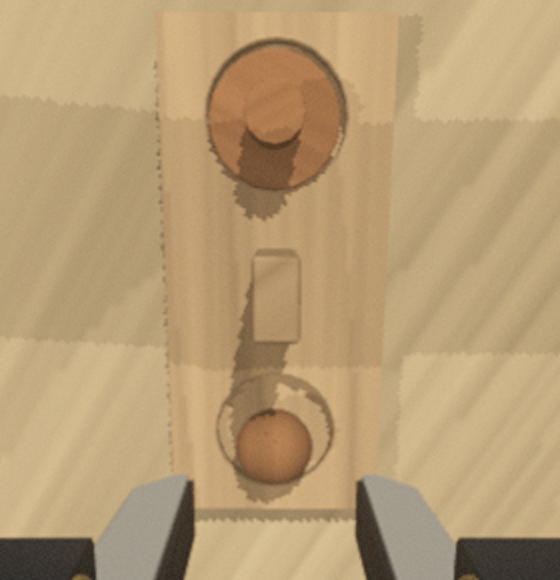

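The blank sits flush in the recess at crop (277,115) and the ball is in its pocket at (274,447). The handle top is centred at (276,299), in line with the gap between the fingers.

Run:
```python
from h import *
c=load('w7');f=lambda u,v,z:p2w(c,180+u/2,v/2,z)[:2]
o=manip.observe();t=np.array(o['tool_pos'][:2]);X=np.array([-.522,.853]);Y=np.array([.853,.522])
for n,p in [('handle',f(276,299,.08)),('disc',f(277,115,.02)),('spigot',f(275,110,.048)),('pocket',f(275,427,.016))]: print(n,p,((p-t)@X*1e3).round(1),((p-t)@Y*1e3).round(1))
A=f(157,12,.016)-f(175,508,.016);B=f(398,15,.016)-f(377,508,.016)
print([np.degrees(np.arctan2(a[1],a[0])) for a in (A,B)],np.degrees(np.arctan2(.853,-.522)))
```

```text
handle [0.4966 0.3126] 43.6 -0.6
disc [0.4607 0.3722] 113.2 -0.1
spigot [0.4609 0.3702] 111.4 -1.0
pocket [0.5322 0.2539] -25.0 -0.9
[np.float64(121.11150651510549), np.float64(121.5129293039203)] 121.46487302095284
```

Call:
move_arm([
  {"x": 0.02, "y": 0, "z": 0, "wx": 0, "wy": 0, "wz": 0, "claw": 45},
  {"x": 0.024, "y": 0, "z": 0, "wx": 0, "wy": 0, "wz": 0, "claw": 45},
  {"x": 0, "y": 0, "z": 0, "wx": 0, "wy": 0, "wz": 0, "claw": 45},
  {"x": 0, "y": 0, "z": 0.02, "wx": 0, "wy": 0, "wz": 0, "claw": 45},
  {"x": 0, "y": 0, "z": 0.025, "wx": 0, "wy": 0, "wz": 0, "claw": 45},
  {"x": 0, "y": 0, "z": 0.025, "wx": 0, "wy": 0, "wz": 0, "claw": 45},
  {"x": 0, "y": 0, "z": 0.02, "wx": 0, "wy": 0, "wz": 0, "claw": 45},
  {"x": 0, "y": 0, "z": 0.02, "wx": 0, "wy": 0, "wz": 0, "claw": 45},
  {"x": 0, "y": 0, "z": 0.01, "wx": 0, "wy": 0, "wz": 0, "claw": 45},
  {"x": 0, "y": 0, "z": 0.005, "wx": 0, "wy": 0, "wz": 0, "claw": 45},
  {"x": 0, "y": 0, "z": 0, "wx": 0, "wy": 0, "wz": 0, "claw": 45},
  {"x": 0, "y": 0, "z": 0, "wx": 0, "wy": 0, "wz": 0, "claw": 45},
])

```text
clock: 9.95
tool_pos: [0.4978, 0.3125, 0.0602]
tcp_rot: [0.0, 0.49, 0.872, 0.0]
wrist_force: [0.3, -0.2, 1.0]
finger_gap: 0.453
gripper_force: 0.0
```

Call:
move_arm([
  {"x": 0, "y": 0, "z": 0, "wx": 0, "wy": 0, "wz": 0, "claw": 35},
  {"x": 0, "y": 0, "z": 0, "wx": 0, "wy": 0, "wz": 0, "claw": 30},
  {"x": 0, "y": 0, "z": 0, "wx": 0, "wy": 0, "wz": 0, "claw": 26},
  {"x": 0, "y": 0, "z": 0, "wx": 0, "wy": 0, "wz": 0, "claw": 23},
  {"x": 0, "y": 0, "z": 0, "wx": 0, "wy": 0, "wz": 0, "claw": 20},
  {"x": 0, "y": 0, "z": 0, "wx": 0, "wy": 0, "wz": 0, "claw": 15},
  {"x": 0, "y": 0, "z": 0, "wx": 0, "wy": 0, "wz": 0, "claw": 5},
  {"x": 0, "y": 0, "z": 0, "wx": 0, "wy": 0, "wz": 0, "claw": 5},
  {"x": 0, "y": 0, "z": 0, "wx": 0, "wy": 0, "wz": 0, "claw": 5},
  {"x": 0, "y": 0, "z": 0, "wx": 0, "wy": 0, "wz": 0, "claw": 5},
])

```text
clock: 10.78
tool_pos: [0.4981, 0.3119, 0.0599]
tcp_rot: [0.0, 0.49, 0.872, 0.0]
wrist_force: [-0.1, -1.0, 5.4]
finger_gap: 0.191
gripper_force: 30.0
```

Call:
move_arm([
  {"x": 0, "y": 0, "z": -0.002, "wx": 0, "wy": 0, "wz": 0, "claw": 5},
  {"x": 0, "y": 0, "z": -0.005, "wx": 0, "wy": 0, "wz": 0, "claw": 5},
  {"x": 0, "y": 0, "z": -0.008, "wx": 0, "wy": 0, "wz": 0, "claw": 5},
  {"x": 0, "y": 0, "z": -0.011, "wx": 0, "wy": 0, "wz": 0, "claw": 5},
  {"x": 0, "y": 0, "z": -0.014, "wx": 0, "wy": 0, "wz": 0, "claw": 5},
  {"x": 0, "y": 0, "z": -0.016, "wx": 0, "wy": 0, "wz": 0, "claw": 5},
  {"x": 0, "y": 0, "z": -0.016, "wx": 0, "wy": 0, "wz": 0, "claw": 5},
  {"x": 0, "y": 0, "z": -0.016, "wx": 0, "wy": 0, "wz": 0, "claw": 5},
  {"x": 0, "y": 0, "z": -0.015, "wx": 0, "wy": 0, "wz": 0, "claw": 5},
  {"x": 0, "y": 0, "z": -0.012, "wx": 0, "wy": 0, "wz": 0, "claw": 5},
  {"x": 0, "y": 0, "z": -0.008, "wx": 0, "wy": 0, "wz": 0, "claw": 5},
  {"x": 0, "y": 0, "z": -0.004, "wx": 0, "wy": 0, "wz": 0, "claw": 5},
])

```text
clock: 11.78
tool_pos: [0.4981, 0.312, 0.1881]
tcp_rot: [0.0, 0.49, 0.872, 0.001]
wrist_force: [0.2, 0.1, -3.9]
finger_gap: 0.191
gripper_force: 30.0
```

Call:
move_arm([
  {"x": 0, "y": 0, "z": 0, "wx": 0, "wy": 0, "wz": 0, "claw": 5},
  {"x": 0, "y": 0, "z": 0, "wx": 0, "wy": 0, "wz": 0, "claw": 5},
  {"x": 0, "y": 0, "z": 0, "wx": 0, "wy": 0, "wz": 0, "claw": 5},
  {"x": 0, "y": 0, "z": 0, "wx": 0, "wy": 0, "wz": 0, "claw": 5},
])

```text
clock: 12.12
tool_pos: [0.4975, 0.3116, 0.1858]
tcp_rot: [-0.0, 0.49, 0.872, -0.001]
wrist_force: [0.5, -0.3, -3.3]
finger_gap: 0.194
gripper_force: 30.0
```

Run:
```python
from h import *
im,c=snap('wrist','w8');o=st();snap('scene','s8')
cv2.imwrite('pics/m8.png',np.hstack([cv2.resize(im,(400,250)),cv2.resize(cv2.imread('pics/s8.png')[100:300,300:620],(400,250))]))
ct=load('t0');P=np.array([p2w(ct,u,v,.03)[:2] for u,v in [(404,199),(496,213),(484,308),(388,293)]]);print(P.mean(0))
```

```text
12.1667 [0.4975 0.3117 0.1859] [[-0.52, 0.854, -0.001], [0.854, 0.52, -0.001], [0.0, -0.001, -1.0]] 0.18820957905970176 29.9967822432518 [ 0.4  0.3 -3.5] [-0.31  0.54 -0.5   1.95  0.37  0.75 -0.49]
[ 0.50135  -0.304975]
```

View pics/m8.png

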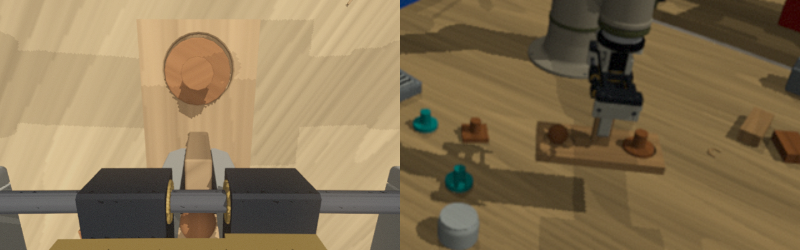

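Call:
move_arm([
  {"x": -0.002, "y": 0, "z": 0, "wx": 0, "wy": 0, "wz": 0.2, "claw": 5},
  {"x": -0.0041, "y": 0, "z": 0, "wx": 0, "wy": 0, "wz": 0.4, "claw": 5},
  {"x": -0.0061, "y": 0, "z": -0.0005, "wx": 0, "wy": 0, "wz": 0.6, "claw": 5},
  {"x": -0.0082, "y": 0, "z": -0.0005, "wx": 0, "wy": 0, "wz": 0.8, "claw": 5},
  {"x": -0.0102, "y": 0, "z": -0.001, "wx": 0, "wy": 0, "wz": 1.0, "claw": 5},
  {"x": -0.0123, "y": 0, "z": -0.001, "wx": 0, "wy": 0, "wz": 1.2, "claw": 5},
  {"x": -0.0143, "y": 0, "z": -0.0005, "wx": 0, "wy": 0, "wz": 1.4, "claw": 5},
  {"x": -0.0164, "y": 0, "z": -0.0005, "wx": 0, "wy": 0, "wz": 1.6, "claw": 5},
  {"x": -0.0184, "y": 0, "z": 0, "wx": 0, "wy": 0, "wz": 1.8, "claw": 5},
  {"x": -0.0205, "y": 0, "z": 0, "wx": 0, "wy": 0, "wz": 2.0, "claw": 5},
  {"x": -0.0205, "y": 0, "z": 0, "wx": 0, "wy": 0, "wz": 2.0, "claw": 5},
  {"x": -0.0205, "y": 0, "z": 0, "wx": 0, "wy": 0, "wz": 2.0, "claw": 5},
])

```text
clock: 13.22
tool_pos: [0.5625, 0.1701, 0.1906]
tcp_rot: [0.0, 0.601, 0.799, -0.0]
wrist_force: [0.4, -0.1, -3.7]
finger_gap: 0.189
gripper_force: 30.0
```

Call:
move_arm([
  {"x": -0.0205, "y": 0, "z": 0, "wx": 0, "wy": 0, "wz": 2.0, "claw": 5},
  {"x": -0.0205, "y": 0, "z": 0, "wx": 0, "wy": 0, "wz": 2.0, "claw": 5},
  {"x": -0.0205, "y": 0, "z": 0, "wx": 0, "wy": 0, "wz": 2.0, "claw": 5},
  {"x": -0.0205, "y": 0, "z": 0, "wx": 0, "wy": 0, "wz": 2.0, "claw": 5},
  {"x": -0.0205, "y": 0, "z": 0, "wx": 0, "wy": 0, "wz": 2.0, "claw": 5},
  {"x": -0.0205, "y": 0, "z": 0, "wx": 0, "wy": 0, "wz": 2.0, "claw": 5},
  {"x": -0.0205, "y": 0, "z": 0, "wx": 0, "wy": 0, "wz": 2.0, "claw": 5},
  {"x": -0.0205, "y": 0, "z": 0, "wx": 0, "wy": 0, "wz": 2.0, "claw": 5},
  {"x": -0.0205, "y": 0, "z": 0, "wx": 0, "wy": 0, "wz": 2.0, "claw": 5},
  {"x": -0.0205, "y": 0, "z": 0, "wx": 0, "wy": 0, "wz": 2.0, "claw": 5},
  {"x": -0.0205, "y": 0, "z": 0, "wx": 0, "wy": 0, "wz": 2.0, "claw": 5},
  {"x": -0.0205, "y": 0, "z": 0, "wx": 0, "wy": 0, "wz": 2.0, "claw": 5},
])

```text
clock: 14.22
tool_pos: [0.5841, -0.0733, 0.1907]
tcp_rot: [0.0, 0.754, 0.657, -0.0]
wrist_force: [-0.2, 0.0, -3.7]
finger_gap: 0.187
gripper_force: 30.0
```

Call:
move_arm([
  {"x": -0.0205, "y": 0, "z": 0, "wx": 0, "wy": 0, "wz": 2.0, "claw": 5},
  {"x": -0.0205, "y": 0, "z": 0, "wx": 0, "wy": 0, "wz": 2.0, "claw": 5},
  {"x": -0.02, "y": 0, "z": 0, "wx": 0, "wy": 0, "wz": 1.9, "claw": 5},
  {"x": -0.0195, "y": 0, "z": 0, "wx": 0, "wy": 0, "wz": 1.9, "claw": 5},
  {"x": -0.0195, "y": 0, "z": 0, "wx": 0, "wy": 0, "wz": 1.9, "claw": 5},
  {"x": -0.0195, "y": 0, "z": 0, "wx": 0, "wy": 0, "wz": 1.9, "claw": 5},
  {"x": -0.0195, "y": 0, "z": 0, "wx": 0, "wy": 0, "wz": 1.9, "claw": 5},
  {"x": -0.0195, "y": 0, "z": 0, "wx": 0, "wy": 0, "wz": 1.9, "claw": 5},
  {"x": -0.0184, "y": 0, "z": 0, "wx": 0, "wy": 0, "wz": 1.8, "claw": 5},
  {"x": -0.0164, "y": 0, "z": 0, "wx": 0, "wy": 0, "wz": 1.6, "claw": 5},
  {"x": -0.0143, "y": 0, "z": 0, "wx": 0, "wy": 0, "wz": 1.4, "claw": 5},
  {"x": -0.0123, "y": 0, "z": 0, "wx": 0, "wy": 0, "wz": 1.2, "claw": 5},
])

```text
clock: 15.22
tool_pos: [0.5177, -0.281, 0.1906]
tcp_rot: [0.0, 0.863, 0.506, -0.0]
wrist_force: [0.5, 0.9, -3.1]
finger_gap: 0.19
gripper_force: 30.0
```

Call:
move_arm([
  {"x": -0.0102, "y": 0, "z": 0, "wx": 0, "wy": 0, "wz": 1.0, "claw": 5},
  {"x": -0.0082, "y": 0, "z": 0, "wx": 0, "wy": 0, "wz": 0.8, "claw": 5},
  {"x": -0.0061, "y": 0, "z": 0, "wx": 0, "wy": 0, "wz": 0.6, "claw": 5},
  {"x": -0.0041, "y": 0, "z": 0, "wx": 0, "wy": 0, "wz": 0.4, "claw": 5},
  {"x": -0.002, "y": 0, "z": 0, "wx": 0, "wy": 0, "wz": 0.2, "claw": 5},
  {"x": 0, "y": 0, "z": 0, "wx": 0, "wy": 0, "wz": 0, "claw": 5},
  {"x": 0, "y": 0, "z": 0, "wx": 0, "wy": 0, "wz": 0, "claw": 5},
  {"x": 0, "y": 0, "z": 0, "wx": 0, "wy": 0, "wz": 0, "claw": 5},
  {"x": 0, "y": 0, "z": 0, "wx": 0, "wy": 0, "wz": 0, "claw": 5},
  {"x": 0, "y": 0, "z": 0, "wx": 0, "wy": 0, "wz": 0, "claw": 5},
  {"x": 0, "y": 0, "z": 0, "wx": 0, "wy": 0, "wz": 0, "claw": 5},
  {"x": 0, "y": 0, "z": 0, "wx": 0, "wy": 0, "wz": 0, "claw": 5},
])

```text
clock: 16.22
tool_pos: [0.5035, -0.3054, 0.1906]
tcp_rot: [0.0, 0.875, 0.484, 0.0]
wrist_force: [1.0, 0.4, -2.9]
finger_gap: 0.193
gripper_force: 30.0
```

Run:
```python
from h import *
im,c=snap('top','t9');o=st();s,_=snap('scene','s9')
cv2.imwrite('pics/m9.png',np.hstack([cv2.resize(im[150:350,340:560],(400,364)),cv2.resize(s[60:260,150:370],(400,364))]))
```

```text
16.2667 [ 0.5035 -0.3054  0.1906] [[0.531, 0.848, -0.0], [0.848, -0.531, 0.0], [-0.0, -0.0, -1.0]] 0.1926082022312618 29.996751844882965 [ 0.3  0.6 -3.3] [ 0.6   0.5  -0.21  1.95  0.16  0.7  -0.27]
```

View pics/m9.png

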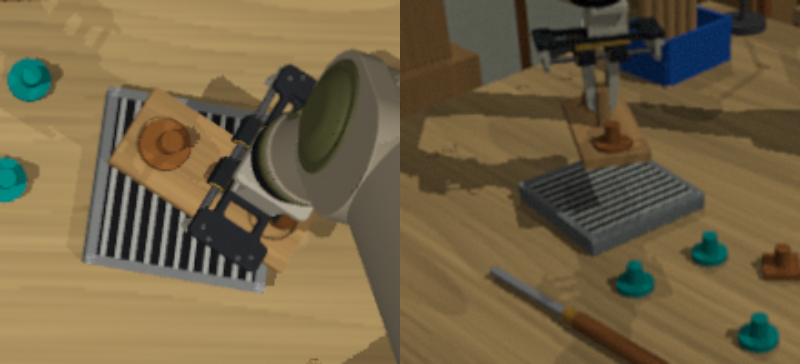

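The tray hangs level above the middle of the grille. The blank is seated at (165,142) and the ball is in its pocket at (283,222) in the left view. I'm handing in.

```bash
python3 -c "
from plant import manip
print(manip.close_job())"
```

```text
the job is handed in; nothing more can be done
None
```

I seated the round blank in the recess and handed in with the tray held level and still over the middle of the grille, its underside about 10 cm above the top and the ball still in its pocket; the simulator gave no verdict.

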